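Refit the mixer from a stack of parts

TASK

Take the stack of mixer parts apart. Fit the flange whose bolt holes match the mixer's studs onto the mixer, fully down on its stud plate, with the black clamp cap fully down over the centre post on top of it; lay the other flange flat in the middle of the white pad and put the grey tube block flat in the blue tray. Leave the bottle, the jar and the vial standing where they are.

Things in the scene. Friction and masses are not known exactly. Their poses are not given: they have to be found in the camera images.
- mixer: Fixed white mixer, 140 x 140 mm, dark stud plate (100 mm across) with top face at z = 45 mm. On it three brass studs, 7 mm dia, 12 mm high, tapered tips, 21 mm from the middle at 90, 210 and 330 deg from mixer x towards y; in the middle a steel post, 10 mm dia, 30 mm high, tapered tip. Origin: middle axis, underside; z up; x, y along the housing's sides.
- pad: Fixed white plastic pad, 100 x 100 mm, 12 mm thick, bare and flat on top. Origin: centre of its underside; z up.
- tray: Fixed blue open tray, outside 186 mm (its x) x 108 mm (its y) x 18 mm high, walls and floor 4 mm thick, so the floor's top is 4 mm above the origin and the inside is 178 x 100 mm. Origin: centre of its underside; x along its length, z up.
- block: Loose grey tube block under the stack, 150 mm (its x) x 56 mm (its y) x 32 mm high, 0.36 to 0.6 kg, two rows of dark wells on top. The two flanges lie on it side by side along x, 36 mm either side of its middle, in either order, reaching 4.5 mm beyond its long sides. Origin: centre of its underside; z up.
- flange3: Loose square steel flange, 65 x 65 x 14 mm, 0.12 kg. Through holes: 18 mm dia in the centre and three bolt holes, 13 mm dia, 21 mm from the middle at 90, 210 and 330 deg from its x towards its y (one lies towards +y). Starts on the tube block, its axes pointing the same way as the block's. Origin: centre of its underside; x, y along its sides, z up.
- flange4: Loose square steel flange, 65 x 65 x 14 mm, 0.12 kg. Through holes: 18 mm dia in the centre and four bolt holes, 13 mm dia, at x = +-18.5 mm, y = +-18.5 mm. Starts on the tube block, its axes pointing the same way as the block's. Origin: centre of its underside; x, y along its sides, z up.
- cap: Loose black plastic clamp cap, a round knob 34 mm dia, 34 mm high, about 50 g, open below: bore 20 mm dia, 22 mm deep, no thread; it slips over the mixer's post until it rests on the flange. Starts upright, bore down, near the middle of one or the other flange on the stack. Origin: centre of its underside; z up.
- bottle: Bystander: standing white bottle with blue cap, 40 mm diameter, 100 mm high. Origin: centre of its underside.
- jar: Bystander: standing white jar with orange lid, 54 mm diameter, 60 mm high. Origin: centre of its underside.
- vial: Bystander: standing small amber vial, 24 mm diameter, 42 mm high. Origin: centre of its underside.
Not all that is in view belongs to the job. Leave any orange or pink look-alike of the mixer alone.

How it is judged:
At the end, for the whole second after the job is handed in: Three-hole flange flat on the stud plate (3 mm in height, 6 mm off axis), cap upright on it over the post (3 mm, 8 mm), four-hole flange flat on the pad within 15 mm of its middle, tube block flat on the tray floor within 30 mm of its middle; all released and at rest (horizontal distance between flange3 and mixer below 0.006 m and z of flange3 in the frame of mixer between 0.042 and 0.048 m and angle between each of flange3, cap, flange4, block's own z axis and vertical below 0.06 rad and linear speed of each of flange3, cap, flange4, block below 0.01 m/s and angular speed of each of flange3, cap, flange4, block below 0.1 rad/s and horizontal distance between cap and mixer below 0.008 m and z of cap in the frame of mixer between 0.056 and 0.062 m and horizontal distance between flange4 and pad below 0.015 m and z of flange4 in the frame of pad between 0.009 and 0.015 m and horizontal distance between block and tray below 0.03 m and z of block in the frame of tray between 0.001 and 0.007 m); the robot touches nothing.
It fails at once if the bottle is pushed more than 30 mm away or tipped over (distance of bottle from where it was at the start of the episode above 0.03 m or angle between bottle's own z axis and vertical above 0.5 rad).
It fails at once if the jar is pushed more than 30 mm away or tipped over (distance of jar from where it was at the start of the episode above 0.03 m or angle between jar's own z axis and vertical above 0.5 rad).
It fails at once if the vial is pushed more than 30 mm away or tipped over (distance of vial from where it was at the start of the episode above 0.03 m or angle between vial's own z axis and vertical above 0.5 rad).
It also fails if it takes over 128 s, if anything falls off the work surface, if the arm or the gripper's body presses on something with over 40 N, if the wrist force passes 120 N, or if a joint passes its speed limit or range.

ROBOT

A 6-joint arm with a two-finger parallel gripper is mounted at the origin on the work surface. World frame = base frame: x ahead of the robot, y to its left, z up, the work surface at z = 0. Lengths are in m, angles in rad, forces in N, time in s.
With the tool pointing down it reaches from about 0.35 to 0.85 m from the base axis. Payload 8.1 kg.
Tool frame: the origin (TCP) lies at the very end of the fingers, on their centre line; the grasp point (between the pads) lies 19 mm behind it; z points along the fingers, y is the line along which they close (so a half turn about z gives the same grasp; the last joint's range is limited). The gripper opens to 93 mm and grips with 3 to 60 N. Pads are 15 mm wide; open, the fingers measure 128 mm over their backs; the gripper's body (75 mm by 188 mm) begins 65 mm behind the grasp point.
Start: joints at [-1.243, 0.13, 1.488, -0, 1.523, -0.085], TCP at [0.241, -0.55, 0.219] pointing down, gripper open.
Joint ranges: [-2.96, 2.96], [-0.89, 2.26], [0.02, 2.5], [-1.34, 4.48], [0, 2.73], [-2.66, 2.66]. Speed limits (rad/s): [2.39, 2.39, 2.79, 3.14, 3.14, 3.14].

INTERFACE

Orientations are given as a rotation vector (axis times angle).
In Python, from plant import monitor, eyes, ticket gives the robot as it stands.
- The arm moves only by the tool arm_command, never from a script. Its argument "deltas" is a list that holds one entry, the list of rows, each a list of 6 numbers: the shift along the world's x, y, z in cm, then the turn, a rotation vector about the world's x, y, z in degrees. In form: [[[tx, ty, tz, rx, ry, rz], ...]]. A call has 1 to 12 rows; each row shifts and turns the commanded pose from where the row before left it; what a row does not reach is not made up. A row lasts 1/12 s, in which the tool goes at most 41.7 mm and 7.16 degrees, less where a joint would pass 70% of its speed; a pose out of reach is approached as far as the arm can. A call is refused whole if a number of a shift passes 4.17 or a number of a turn 7.16, either way. A call with a gripper value outside its range is refused whole. "gripper" is the opening, from -1 (shut) to 1 (fully open), set as the call begins (left out, the last holds). The fingers move at their own pace and stop on an object; "squeeze" is the grip in N (left out, the last holds). Time passes only in rows, so rows that do not move let the fingers close. It gives the time, the measured TCP pose, the force, the opening and the grip force at its end, in the units of the state.
- monitor.read_state(): the state, without advancing time (a new reading comes with each control period).
- eyes.read_camera(name): name is "scene" or "top"; returns the picture (384x512x3 uint8, blue, green, red); there is no depth.
- eyes.camera_model(name): a dict with "fx", "fy", "cx", "cy" (pixels), "k1" (the pictures are not rectified: a ray, as slopes to the right and down, at radius r is drawn at 1 + k1 r^2 times it, then the intrinsics apply), "rvec" (rotation vector, rad) and "tvec" (3), from world to camera coordinates, as OpenCV has them. Camera axes: x right, y down, z forward; pixel columns grow to the right and rows downward; lengths in m; the calibration is good to about 2 mm. A picture is of the moment at which its call begins. camera_model takes no time and is no camera call.
- ticket.close_job(): hands the job in; it is judged then, once.
The state is a dict: "t": time; "q": joint angles; "dq": joint speeds; "joint_torque": joint torques, N m; "tool_pos": TCP position; "orientation": TCP orientation; "force": force on the tool from outside, world axes, zero at the start; "wrist_torque": the same for the moment, N m; "opening": finger opening in m; "gripper_force": force on a finger pad.
Only numpy, scipy, OpenCV 4.12 (cv2) and the standard library are available. Lean on these libraries where they do the work, as an engineer would, in place of code of your own. Each camera call takes 0.05 s, during which the arm holds its last target. There are 200 camera calls.

## Working session

There is one attempt and no reset: what is moved stays moved. The work goes in short steps, Python scripts to look and compute and a tool call to move; the robot and the scene stay as the last step left them, time stands still between calls to the robot, and variables do not carry over. Pictures are saved under pics/ and viewed, at most 14 in all, crops included, and the job is handed in when it is done.

Besides the shell and the picture viewer there is one more tool, called after "Request:" as a command line: name --argument value ..., lists and objects as JSON in quotes. arm_command: Moves the arm, as the interface text tells. Its arguments: {"type":"object","properties":{"deltas":{"type":"array"},"gripper":{"type":"number"},"squeeze":{"type":"number"}},"required":["deltas"]}

```bash
ls; mkdir -p pics; cat > h.py <<'E'
import numpy as np, cv2
from plant import monitor, eyes, ticket
def cam(n):
    m=eyes.camera_model(n); R=cv2.Rodrigues(np.array(m['rvec'],float))[0]
    K=np.array([[m['fx'],0,m['cx']],[0,m['fy'],m['cy']],[0,0,1.]]); return m,R,np.array(m['tvec'],float).ravel(),K
def ray(n,uv,z):
    m,R,t,K=cam(n); d=np.array([m['k1'],0,0,0,0.])
    uv=np.atleast_2d(np.array(uv,float))
    m_=np.c_[(uv[:,0]-m['cx'])/m['fx'],(uv[:,1]-m['cy'])/m['fy']]
    r=m_.copy()
    for _ in range(30): r=m_/(1+m['k1']*(r**2).sum(1,keepdims=True))
    D=np.c_[r,np.ones(len(r))]@R; C=-R.T@t
    return C+D*((z-C[2])/D[:,2])[:,None]
def proj(n,P):
    m,R,t,K=cam(n); X=np.atleast_2d(P)@R.T+t; r=X[:,:2]/X[:,2:]
    r=r*(1+m['k1']*(r**2).sum(1,keepdims=True)); return r*[m['fx'],m['fy']]+[m['cx'],m['cy']]
def shot(n,f): 
    im=np.array(eyes.read_camera(n)); cv2.imwrite('pics/'+f,im); return im
E
python3 - <<'E'
from h import *
for n in('top','scene'):
    im=shot(n,n+'0.png'); m,R,t,K=cam(n); print(n,m,-R.T@t)
a=cv2.imread('pics/top0.png');cv2.imwrite('pics/top0b.png',cv2.resize(a,(800,600),interpolation=cv2.INTER_CUBIC))
a=cv2.imread('pics/scene0.png');cv2.imwrite('pics/scene0b.png',cv2.resize(a,(800,600),interpolation=cv2.INTER_CUBIC))
s=monitor.read_state();print(s)
E
```

```text
pics
top {'fx': 347.9367283337425, 'fy': 347.9367283337425, 'cx': 258.2675170408581, 'cy': 187.56554270531788, 'k1': -0.10604999398446355, 'rvec': array([ 2.14972608, -2.1718118 ,  0.16196968]), 'tvec': array([-0.04842134,  0.48253133,  0.95684747])} [ 0.35142443 -0.03570956  1.01289876]
scene {'fx': 431.54541237529077, 'fy': 431.54541237529077, 'cx': 256.15837511443056, 'cy': 187.5637446269937, 'k1': 0.01842091373655231, 'rvec': array([ 1.53611008,  2.08358035, -0.81259762]), 'tvec': array([ 0.18576915, -0.29694726,  1.58845272])} [1.28600841 0.21101371 0.9734092 ]
{'t': 0.1, 'q': array([-1.24339247e+00,  1.31068063e-01,  1.48912776e+00, -2.13839501e-05,
        1.52301552e+00, -8.53750803e-02]), 'dq': array([ 2.52225944e-03, -1.07520776e-03, -1.93342456e-03, -6.68036382e-04,
       -4.79160656e-04,  5.05043443e-05]), 'joint_torque': array([ 1.02953421e-03, -5.61343074e+01, -4.93094194e+01,  7.71120843e-02,
        2.91671633e-02, -5.83724864e-05]), 'tool_pos': array([ 0.24055942, -0.54911946,  0.21772626]), 'orientation': array([-3.07334864e+00, -6.43471045e-01,  3.40076894e-04]), 'force': array([0.7194421 , 0.67859858, 0.52317959]), 'wrist_torque': array([-0.03251908,  0.01810923,  0.04221198]), 'gripper_force': 0.0, 'opening': 0.09279536566661163}
```

View pics/top0b.png

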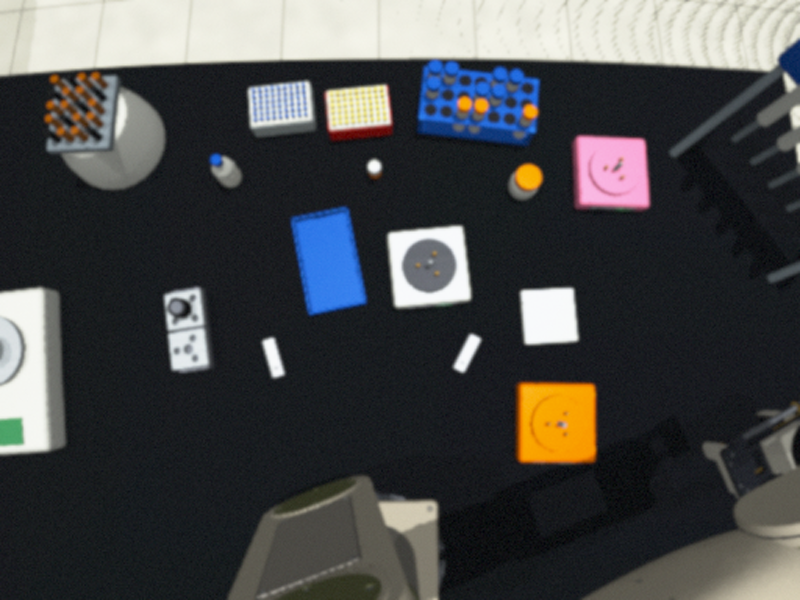

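View pics/scene0b.png

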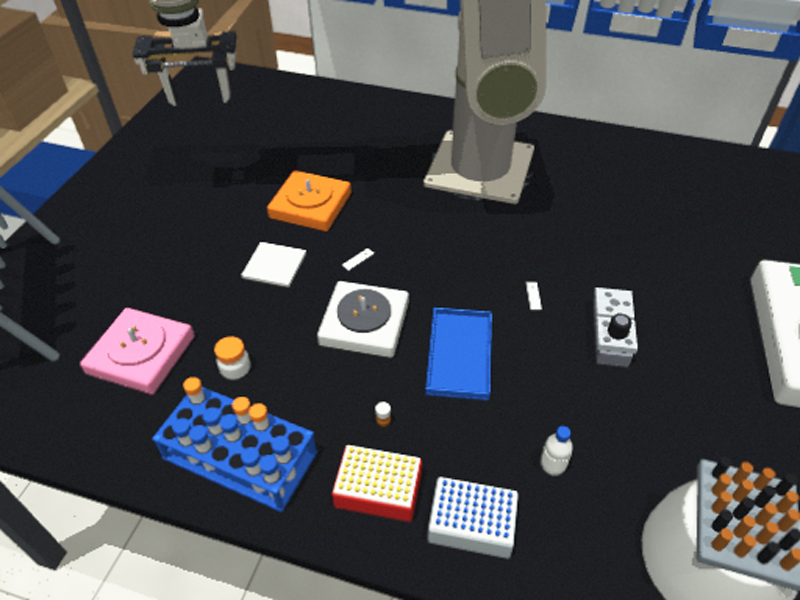

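The top view (800 px scale) shows the stack at (187,330): the four-hole flange with the cap is at (183,308) and the three-hole flange at (189,348). The mixer is at (429,266), the pad at (549,316) and the tray at (329,261). The bottle is at (225,170), the vial at (374,168) and the jar at (525,181). The scene view agrees.

```bash
cat > meas.py <<'E'
from h import *
def rect(n,mask,z,center,inner=False):
    # component nearest center (px 384x512), 4x upsampled
    k,l,st,c=cv2.connectedComponentsWithStats(mask)
    i=1+np.argmin([np.hypot(*(c[j]-np.array(center)*4))+(1e4 if st[j,4]<300 else 0) for j in range(1,k)])
    cs,_=cv2.findContours((l==i).astype(np.uint8),cv2.RETR_EXTERNAL,cv2.CHAIN_APPROX_NONE)
    ct=max(cs,key=cv2.contourArea)[:,0,:]
    p=ray(n,(ct+.5)/4-.5,z)[:,:2]
    r=cv2.minAreaRect((p*1000).astype(np.float32)); return r,p,ct
def up(im): return cv2.resize(im,None,fx=4,fy=4,interpolation=cv2.INTER_CUBIC)
E
python3 - <<'E'
from meas import *
C={'top':dict(tray=(210,167),mix=(274,170),pad=(351,202),stack=(120,211)),'scene':dict(tray=(294,226),mix=(233,203),pad=(176,169),stack=(394,208))}
tiles=[]
for n in('top','scene'):
    im=cv2.imread(f'pics/{n}0.png'); u=up(im); hsv=cv2.cvtColor(u,cv2.COLOR_BGR2HSV); g=u.min(2)
    blue=((hsv[...,0]>100)&(hsv[...,0]<125)&(hsv[...,1]>150)&(hsv[...,2]>60)).astype(np.uint8)
    wh=(g>110).astype(np.uint8)
    for nm,z,m in(('tray',.018,blue),('pad',.012,wh),('mix',.040,wh),('stack',.046,wh)):
        r,p,ct=rect(n,m,z,C[n][nm]); print(n,nm,z,np.round(r[0],1),np.round(r[1],1),round(r[2],1))
    # plate disk
    x,y=C[n]['mix']; 
    sub=np.zeros_like(wh); s=slice((y-30)*4,(y+30)*4),slice((x-38)*4,(x+38)*4)
    sub[s]=((u.max(2)[s]<125)).astype(np.uint8)
    r,p,ct=rect(n,cv2.morphologyEx(sub,cv2.MORPH_OPEN,np.ones((5,5),np.uint8)),.045,(x,y)); e=cv2.fitEllipse((p*1000).astype(np.float32)); print(n,'disk',e)
    org=((hsv[...,0]<25)&(hsv[...,1]>90)&(hsv[...,2]>70)).astype(np.uint8)
    k,l,st,c=cv2.connectedComponentsWithStats(org)
    for j in range(1,k):
        if st[j,4]>15 and np.hypot(*(c[j]/4-[x,y]))<20: print('stud',st[j,4],np.round(ray(n,(c[j]+.5)/4-.5,.053)[0]*1000,1))
    for nm in('stack','mix'):
        x,y=C[n][nm]; tiles.append(cv2.resize(im[y-32:y+32,x-42:x+42],(400,300),interpolation=cv2.INTER_CUBIC))
cv2.imwrite('pics/tiles.png',np.vstack([np.hstack(tiles[:2]),np.hstack(tiles[2:])]))
E
```

```text
top tray 0.018 [548.9  87.2] [195.6 117.3] 11.3
top pad 0.012 [ 440.9 -324.7] [105.  105.5] 2.7
top mix 0.04 [531.  -99.2] [144.1 142.6] 5.1
top stack 0.046 [418.6 339.8] [147.2  70.9] 8.4
top disk ((531.150390625, -98.66835021972656), (88.47108459472656, 91.03765106201172), 70.04064178466797)
stud 62 [ 551.6 -108.5   53. ]
stud 56 [530.7 -78.6  53. ]
stud 54 [ 515.6 -111.6   53. ]
scene tray 0.018 [554.8  88.7] [201.  112.6] 11.3
scene pad 0.012 [ 444.6 -323.8] [107.8 104.3] 2.6
scene mix 0.04 [547.5 -94.8] [158.6 143.5] 5.2
scene stack 0.046 [428.3 341.9] [158.7  68.4] 8.5
scene disk ((542.8657836914062, -95.62704467773438), (253.83372497558594, 264.5457458496094), 151.28553771972656)
stud 46 [ 514.8 -112.6   53. ]
stud 121 [532.8 -77.9  53. ]
stud 132 [ 553.9 -107.5   53. ]
```

View pics/tiles.png

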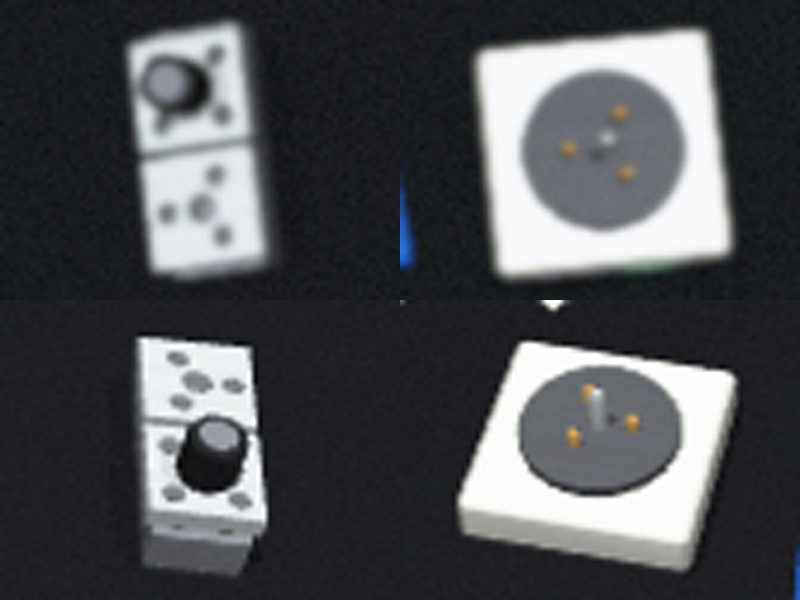

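The crops show the three-hole flange on the stack's end towards −x, with one hole towards +y, so it needs only a few degrees of turn for the mixer. The cap stands on the four-hole flange, which means flange3 can go first. Next I'll refine the stack centres from hole blobs in both views.

```bash
python3 - <<'E'
from meas import *
C={'top':(120,211),'scene':(394,208)}
for n in C:
    im=cv2.imread(f'pics/{n}0.png'); u=up(im); g=u.min(2).astype(int)
    x,y=C[n]; wh=(g>110).astype(np.uint8); r,p,ct=rect(n,wh,.046,(x,y))
    hull=np.zeros_like(wh); cv2.fillPoly(hull,[cv2.convexHull(ct)],1); hull=cv2.erode(hull,np.ones((9,9)))
    bg=cv2.medianBlur(u.min(2),0x51) if 0 else np.full(g.shape,np.median(g[(wh&hull)>0]))
    d=((g<bg-35)&(hull>0)).astype(np.uint8)
    k,l,st,c=cv2.connectedComponentsWithStats(d)
    print(n,'bg',bg[0,0])
    for j in range(1,k):
        if st[j,4]>60: print('hole',st[j,4],np.round(ray(n,(c[j]+.5)/4-.5,.046)[0]*1000,1),np.round(c[j]/4,1))
    # cap silhouette -> dark/greyish top
    cap=((g<60)&(hull>0)).astype(np.uint8); k,l,st,c=cv2.connectedComponentsWithStats(cap); j=1+np.argmax(st[1:,4]); print('cap side',st[j],np.round(ray(n,(c[j]+.5)/4-.5,.063)[0]*1000,1))
    print(np.round(cv2.boxPoints(r),1).tolist())
E
```

```text
top bg 205.0
hole 3877 [455.7 350.1  46. ] [116.1 197.8]
hole 742 [419.4 340.2  46. ] [119.  210.6]
hole 181 [403.4 327.9  46. ] [123.1 216.3]
hole 383 [383.9 336.   46. ] [120.1 223.3]
hole 195 [380.5 356.2  46. ] [113.  224.5]
hole 183 [367.5 322.3  46. ] [124.7 229.2]
hole 191 [350.4 325.7  46. ] [123.3 235.3]
cap side [452 771  35  40 632] [452.3 336.3  63. ]
[[340.6000061035156, 364.1000061035156], [351.0, 294.0], [496.6000061035156, 315.6000061035156], [486.20001220703125, 385.70001220703125]]
scene bg 220.0
hole 187 [367.7 322.9  46. ] [389.2 188.5]
hole 373 [384. 336.  46.] [393.3 193.5]
hole 203 [380.7 356.9  46. ] [400.9 194.3]
hole 204 [403.5 328.4  46. ] [390.  197.8]
hole 4303 [440.9 345.8  46. ] [395.  208.9]
hole 231 [470.5 367.8  46. ] [402.3 218.7]
hole 1600 [494.9 349.5  46. ] [394.6 223.9]
cap side [1557  810   58   58 1992] [462.8 346.   63. ]
[[344.79998779296875, 364.0], [354.8999938964844, 296.29998779296875], [511.8999938964844, 319.79998779296875], [501.79998779296875, 387.3999938964844]]
```

Request:
arm_command --deltas '[[[2,4,0,0,0,-4],[2,4,0,0,0,-4],[2,4,0,0,0,-4],[2,4,0,0,0,-3],[2,4,0,0,0,0],[2,4,0,0,0,0],[2,4,0,0,0,0],[2,4,0,0,0,0],[2,4,0,0,0,0],[0,4,0,0,0,0],[0,4,0,0,0,0],[0,4,0,0,0,0]]]' --gripper 1

```text
t: 1.1
tool_pos: [0.4079, -0.0922, 0.2182]
orientation: [-3.132, -0.237, 0.001]
force: [1.0, 0.1, 1.3]
opening: 0.0927
gripper_force: 0.0
```

Request:
arm_command --deltas '[[[-0.3,4,0,0,0,0],[-0.3,4,0,0,0,0],[-0.3,4,0,0,0,0],[-0.3,4,0,0,0,0],[-0.3,4,0,0,0,0],[-0.3,4,0,0,0,0],[-0.3,4,0,0,0,0],[-0.3,4,0,0,0,0],[-0.3,4,0,0,0,0],[-0.3,4,0,0,0,0],[0,0,0,0,0,0],[0,0,0,0,0,0]]]'

```text
t: 2.1
tool_pos: [0.3773, 0.3073, 0.2177]
orientation: [3.131, 0.243, -0.003]
force: [-0.5, -0.5, 0.3]
opening: 0.0929
gripper_force: 0.0
```

Request:
arm_command --deltas '[[[0.3,1.4,-2,0,0,0],[0.4,1.5,-3,0,0,0],[0,0,-3.5,0,0,0],[0,0,-3.5,0,0,0],[0,0,-2,0,0,0],[0,0,-1,0,0,0],[0,0,0,0,0,0],[0,0,0,0,0,0]]]'

```text
t: 2.77
tool_pos: [0.386, 0.3342, 0.0693]
orientation: [3.133, 0.235, 0.0]
force: [-0.2, 0.4, 0.7]
opening: 0.0931
gripper_force: 0.0
```

Request:
arm_command --deltas '[[[-0.2,0.2,-1.5,0,0,0],[0,0,-1.3,0,0,0],[0,0,-0.7,0,0,0],[0,0,0,0,0,0],[0,0,0,0,0,0]]]'

```text
t: 3.18
tool_pos: [0.3842, 0.3371, 0.0349]
orientation: [-3.132, -0.237, -0.002]
force: [0.7, 0.2, -0.0]
opening: 0.0931
gripper_force: 0.0
```

Request:
arm_command --deltas '[[[0,0,0,0,0,0],[0,0,0,0,0,0],[0,0,0,0,0,0],[0,0,0,0,0,0],[0,0,0,0,0,0],[0,0,0,0,0,0],[0,0,0,0,0,0],[0,0,0,0,0,0]]]' --gripper -1 --squeeze 30

```text
t: 3.85
tool_pos: [0.3836, 0.3369, 0.034]
orientation: [-3.133, -0.237, -0.001]
force: [-0.4, -1.5, 4.4]
opening: 0.0648
gripper_force: 30.0
```

Request:
arm_command --deltas '[[[0,0,0.5,0,0,0],[0,0,1,0,0,0],[0,0,2,0,0,0],[0,0,2.5,0,0,0],[0,0,2.5,0,0,0],[0,0,2.5,0,0,0],[0,0,0,0,0,0],[0,0,0,0,0,0]]]'

```text
t: 4.52
tool_pos: [0.3846, 0.3378, 0.146]
orientation: [-3.13, -0.237, -0.006]
force: [0.0, -0.4, -1.8]
opening: 0.0647
gripper_force: 30.0
```

```bash
python3 - <<'E'
from meas import *
a=shot('scene','s1.png');b=shot('top','t1.png')
cv2.imwrite('pics/v1.png',np.hstack([cv2.resize(a[130:258,320:448],(400,400)),cv2.resize(b[130:258,50:178],(400,400))]))
E
```

```text
(no output)
```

View pics/v1.png

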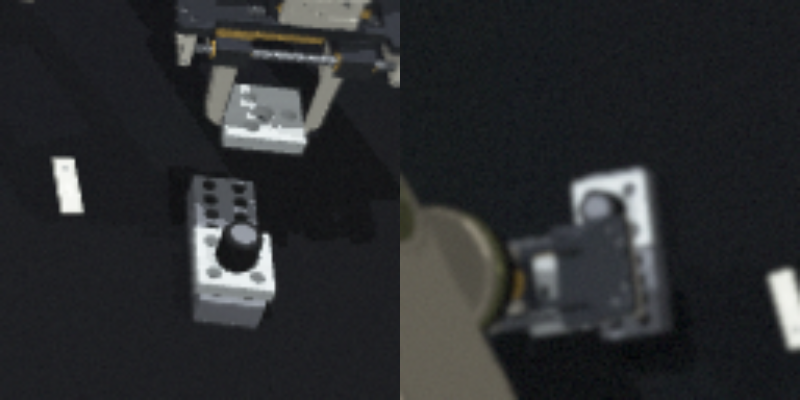

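The flange is held flat between the fingertips, and the stack's other parts haven't moved.

Request:
arm_command --deltas '[[[0.7,-2,0,0,0,-1],[1.3,-3.6,0,0,0,-1],[1.3,-3.6,0,0,0,-1.5],[1.3,-3.6,0,0,0,0],[1.3,-3.6,0,0,0,0],[1.3,-3.6,0,0,0,0],[1.3,-3.6,0,0,0,0],[1.3,-3.6,0,0,0,0],[1.3,-3.6,0,0,0,0],[1.3,-3.6,0,0,0,0],[1.3,-3.6,0,0,0,0],[0.7,-3,0,0,0,0]]]'

```text
t: 5.62
tool_pos: [0.5269, -0.0756, 0.1417]
orientation: [-3.138, -0.14, 0.004]
force: [0.1, 0.2, -1.3]
opening: 0.0646
gripper_force: 30.0
```

Request:
arm_command --deltas '[[[0.4,-2,0,0,0,0],[0,-0.8,-1,0,0,0],[0,0,-1,0,0,0],[0,0,-1,0,0,0],[0,0,0,0,0,0],[0,0,0,0,0,0]]]'

```text
t: 6.12
tool_pos: [0.5299, -0.0994, 0.1117]
orientation: [-3.137, -0.144, 0.005]
force: [0.7, -0.1, -1.2]
opening: 0.0644
gripper_force: 30.0
```

Request:
arm_command --deltas '[[[0.3,0,-1,0,0,0],[0,0,-1,0,0,0],[0,0,-1,0,0,0],[0,0,-1,0,0,0],[0,0,-0.6,0,0,0],[0,0,0,0,0,0],[0,0,0,0,0,0]]]'

```text
t: 6.7
tool_pos: [0.5339, -0.1011, 0.0669]
orientation: [-3.138, -0.141, 0.002]
force: [0.6, -0.5, -1.8]
opening: 0.0648
gripper_force: 30.0
```

```bash
python3 - <<'E'
from meas import *
a=shot('scene','s2.png')
cv2.imwrite('pics/v2.png',cv2.resize(a[140:240,170:300],(780,600),interpolation=cv2.INTER_CUBIC))
E
```

```text
(no output)
```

View pics/v2.png

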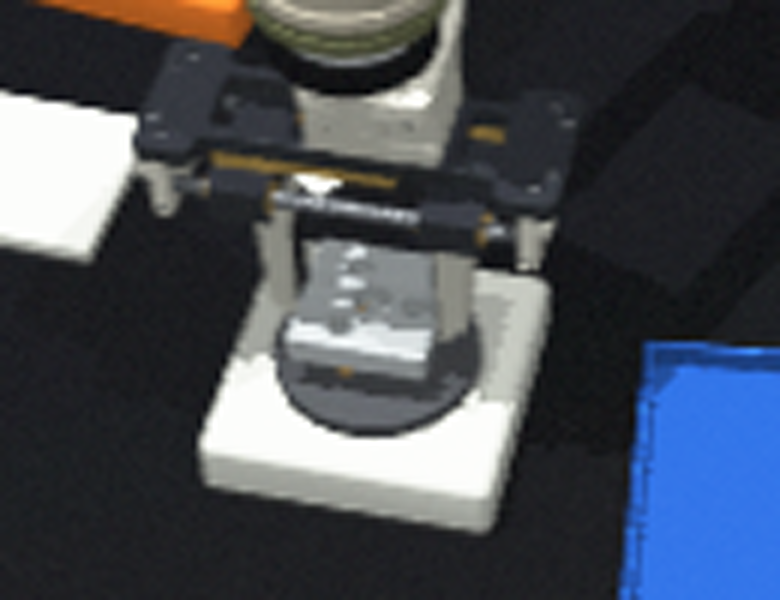

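The flange is centred over the stud plate, with one stud showing below its front edge at (345,370). I'll lower it now.

Request:
arm_command --deltas '[[[0,0.1,-0.5,0,0,0],[0,0,-0.5,0,0,0],[0,0,-0.4,0,0,0],[0,0,-0.3,0,0,0],[0,0,-0.2,0,0,0],[0,0,0,0,0,0],[0,0,0,0,0,0]]]'

```text
t: 7.33
tool_pos: [0.5343, -0.1002, 0.0485]
orientation: [-3.138, -0.141, 0.001]
force: [-0.2, -1.5, -1.4]
opening: 0.0647
gripper_force: 30.0
```

Request:
arm_command --deltas '[[[0,0,-0.1,0,0,0],[0,0,-0.1,0,0,0],[0,0,0,0,0,0]]]'

```text
t: 7.58
tool_pos: [0.5347, -0.1003, 0.047]
orientation: [3.138, 0.141, 0.001]
force: [0.2, 0.2, 0.8]
opening: 0.0649
gripper_force: 30.0
```

Request:
arm_command --deltas '[[[0,0,0,0,0,0],[0,0,0,0,0,0],[0,0,0,0,0,0],[0,0,0,0,0,0],[0,0,0,0,0,0]]]' --gripper 1

```text
t: 8.0
tool_pos: [0.5345, -0.1002, 0.0467]
orientation: [3.138, 0.141, 0.0]
force: [-0.5, -0.1, 1.5]
opening: 0.0916
gripper_force: 0.0
```

Request:
arm_command --deltas '[[[0,0,1,0,0,0],[0,0,2,0,0,0],[0,0,3,0,0,0],[-0.3,1.5,3,0,0,1],[-0.6,3.4,1,0,0,1],[-0.6,3.6,0,0,0,1.5],[-0.6,3.6,0,0,0,0],[-0.6,3.6,0,0,0,0],[-0.6,3.6,0,0,0,0],[-0.6,3.6,0,0,0,0],[-0.6,3.6,0,0,0,0],[-0.6,3.6,0,0,0,0]]]'

```text
t: 9.0
tool_pos: [0.483, 0.2026, 0.1478]
orientation: [-3.132, -0.237, -0.002]
force: [0.8, -0.5, 0.0]
opening: 0.0931
gripper_force: 0.0
```

```bash
python3 - <<'E'
from meas import *
a=shot('scene','s3.png');b=shot('top','t3.png')
cv2.imwrite('pics/v3.png',np.vstack([np.hstack([cv2.resize(a[170:235,190:275],(400,300),interpolation=3),cv2.resize(b[138:203,232:317],(400,300),interpolation=3)]),np.hstack([cv2.resize(a[176:241,352:437],(400,300),interpolation=3),cv2.resize(b[179:244,78:163],(400,300),interpolation=3)])]))
print(monitor.read_state()['tool_pos'])
E
```

```text
[0.48231275 0.20548584 0.14765847]
```

View pics/v3.png

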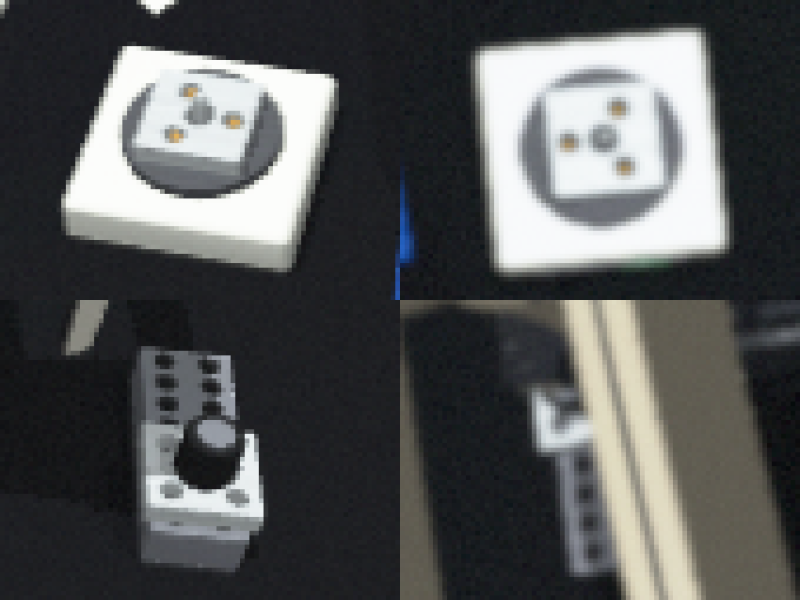

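Flange3 is seated, with all three brass studs in its holes. Next I'll locate the cap from its top disc in the start pictures: roughly (113.3,196.9) px in top and (398.6,203.9) px in scene.

```bash
python3 - <<'E'
from meas import *
for n,c in(('top',(113.3,196.9)),('scene',(398.6,203.9))):
    u=up(cv2.imread(f'pics/{n}0.png')); g=cv2.GaussianBlur(u.min(2),(0,0),2)
    c4=tuple(int(v*4) for v in c); v=int(g[c4[1],c4[0]])
    for tol in(15,25):
        m=np.zeros((g.shape[0]+2,g.shape[1]+2),np.uint8)
        cv2.floodFill(g.copy(),m,c4,1,tol,tol,cv2.FLOODFILL_MASK_ONLY|cv2.FLOODFILL_FIXED_RANGE)
        ys,xs=np.nonzero(m[1:-1,1:-1]); p=ray(n,np.c_[(xs+.5)/4-.5,(ys+.5)/4-.5],.080)[:,:2]*1000
        print(n,v,tol,len(xs),p.mean(0),np.ptp(p,0))
    print(ray(n,[c],.08)[0]*1000)
E
```

```text
top 142 15 444 [455.88854889 346.41761401] [15.82696969 16.32008274]
top 142 25 579 [455.81840999 346.49095184] [17.89229469 19.14519699]
[453.5847488  343.46659016  80.        ]
scene 151 15 416 [454.9788155  346.96883065] [17.27069895 18.06367015]
scene 151 25 482 [454.91980675 347.00601881] [19.06991884 19.26326104]
[452.35562021 349.52610776  80.        ]
```

Request:
arm_command --deltas '[[[-0.5,3,0,0,0,0],[-0.7,3.6,0,0,0,0],[-0.7,3.6,0,0,0,0],[-0.7,3,0,0,0,0],[-0.1,0.9,-1,0,0,0],[0,0,-2,0,0,0],[0,0,-2,0,0,0],[0,0,0,0,0,0],[0,0,0,0,0,0]]]'

```text
t: 9.85
tool_pos: [0.4557, 0.3403, 0.0955]
orientation: [3.131, 0.236, -0.005]
force: [-0.6, -0.1, 0.2]
opening: 0.0931
gripper_force: 0.0
```

Request:
arm_command --deltas '[[[0,0.6,-1,0,0,0],[0,0,-1.3,0,0,0],[0,0,-1,0,0,0],[0,0,-0.6,0,0,0],[0,0,0,0,0,0],[0,0,0,0,0,0]]]'

```text
t: 10.35
tool_pos: [0.456, 0.3475, 0.057]
orientation: [3.132, 0.237, -0.002]
force: [-0.3, -0.2, 0.1]
opening: 0.0927
gripper_force: 0.0
```

Request:
arm_command --deltas '[[[0,0,0,0,0,0],[0,0,0,0,0,0],[0,0,0,0,0,0],[0,0,0,0,0,0],[0,0,0,0,0,0],[0,0,0,0,0,0],[0,0,0,0,0,0],[0,0,0,0,0,0],[0,0,0,0,0,0],[0,0,0,0,0,0]]]' --gripper -1 --squeeze 15

```text
t: 11.18
tool_pos: [0.4564, 0.3478, 0.0576]
orientation: [3.133, 0.237, -0.0]
force: [-0.7, -0.7, 0.1]
opening: 0.0333
gripper_force: 15.0
```

Request:
arm_command --deltas '[[[0,0,1,0,0,0],[0,0,2.5,0,0,0],[0,0,3,0,0,0],[0,-1.5,2,0,0,0],[0.5,-3.6,0,0,0,0],[0.7,-3.6,0,0,0,0],[0.7,-3.6,0,0,0,0],[0.7,-3.6,0,0,0,0],[0.7,-3.6,0,0,0,0],[0.7,-3.6,0,0,0,0],[0.7,-3.6,0,0,0,0],[0.7,-3.6,0,0,0,0]]]'

```text
t: 12.18
tool_pos: [0.5106, 0.0431, 0.1436]
orientation: [3.133, 0.237, 0.002]
force: [-0.6, 0.2, -1.0]
opening: 0.0335
gripper_force: 15.0
```

Request:
arm_command --deltas '[[[0.7,-3.6,0,0,0,0],[0.7,-3.6,0,0,0,0],[0.6,-3.6,0,0,0,0],[0.4,-2.6,0,0,0,0],[0,0,-1,0,0,0],[0,0,-1.5,0,0,0],[0,0,0,0,0,0],[0,0,0,0,0,0]]]'

```text
t: 12.85
tool_pos: [0.5334, -0.0886, 0.117]
orientation: [-3.132, -0.237, 0.003]
force: [-0.5, -0.6, -0.2]
opening: 0.0333
gripper_force: 15.0
```

Request:
arm_command --deltas '[[[0,-1.1,-0.5,0,0,0],[0,0,-1,0,0,0],[0,0,-0.8,0,0,0],[0,0,0,0,0,0],[0,0,0,0,0,0]]]'

```text
t: 13.27
tool_pos: [0.5337, -0.0998, 0.0937]
orientation: [-3.132, -0.237, 0.003]
force: [0.5, 0.6, 0.2]
opening: 0.0332
gripper_force: 15.0
```

Request:
arm_command --deltas '[[[0,0,-0.5,0,0,0],[0,0,-0.5,0,0,0],[0,0,-0.5,0,0,0],[0,0,-0.4,0,0,0],[0,0,0,0,0,0],[0,0,0,0,0,0]]]'

```text
t: 13.77
tool_pos: [0.5341, -0.1001, 0.0751]
orientation: [-3.132, -0.237, 0.001]
force: [0.3, 0.4, -0.4]
opening: 0.0337
gripper_force: 15.0
```

Request:
arm_command --deltas '[[[0,0,-0.3,0,0,0],[0,0,-0.2,0,0,0],[0,0,0,0,0,0],[0,0,0,0,0,0]]]'

```text
t: 14.1
tool_pos: [0.5344, -0.1002, 0.0706]
orientation: [3.133, 0.237, -0.0]
force: [-0.4, 0.5, 0.4]
opening: 0.0335
gripper_force: 15.0
```

Request:
arm_command --deltas '[[[0,0,0,0,0,0],[0,0,0,0,0,0],[0,0,0,0,0,0],[0,0,0,0,0,0]]]' --gripper 0

```text
t: 14.43
tool_pos: [0.5345, -0.1002, 0.0708]
orientation: [3.133, 0.237, 0.0]
force: [0.4, -0.5, -0.3]
opening: 0.0465
gripper_force: 0.0
```

Request:
arm_command --deltas '[[[0,0,1,0,0,0],[0,0,3,0,0,0],[0,0,3,0,0,0],[-0.3,1.5,0.5,0,0,0],[-0.6,3.6,0,0,0,0],[-0.6,3.6,0,0,0,0],[-0.6,3.6,0,0,0,0],[-0.6,3.6,0,0,0,0],[-0.6,3.6,0,0,0,0],[-0.6,3.6,0,0,0,0],[-0.6,3.6,0,0,0,0],[-0.6,3.6,0,0,0,0]]]' --gripper 1

```text
t: 15.43
tool_pos: [0.4831, 0.2046, 0.1468]
orientation: [-3.132, -0.237, -0.002]
force: [1.3, -1.4, 0.1]
opening: 0.0931
gripper_force: 0.0
```

```bash
python3 - <<'E'
from meas import *
a=shot('scene','s4.png');b=shot('top','t4.png')
cv2.imwrite('pics/v4.png',np.vstack([np.hstack([cv2.resize(a[170:235,190:275],(400,300),interpolation=3),cv2.resize(b[138:203,232:317],(400,300),interpolation=3)]),np.hstack([cv2.resize(a[176:241,352:437],(400,300),interpolation=3),cv2.resize(b[179:244,78:163],(400,300),interpolation=3)])]))
print(monitor.read_state()['tool_pos'])
for z in(.093,): print(proj('scene',[.5328,-.0995,z]),proj('top',[.5328,-.0995,z]))
E
```

```text
[0.48235061 0.20749574 0.14669363]
[[231.59050674 185.71257904]] [[275.55033174 165.75452559]]
```

View pics/v4.png

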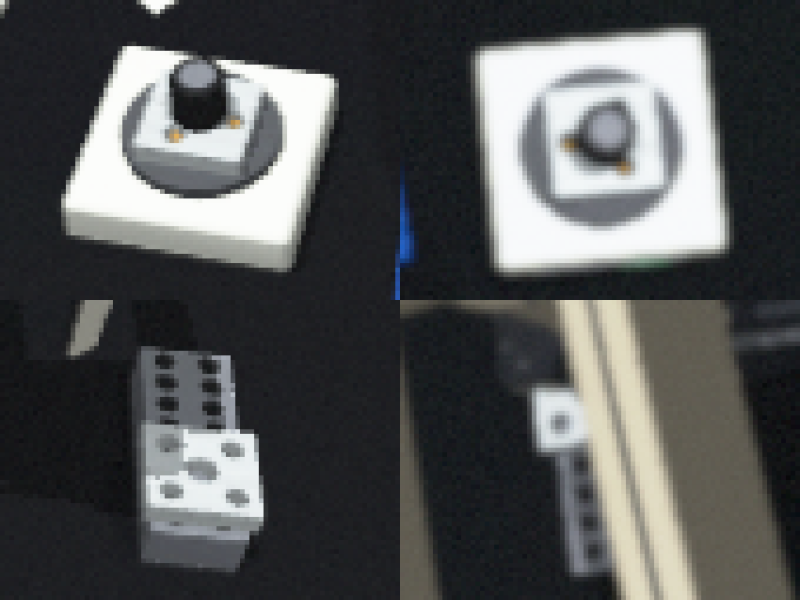

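The cap stands upright on flange3, and flange4 hasn't moved. Next is flange4.

Request:
arm_command --deltas '[[[-0.5,3,0,0,0,0],[-0.7,3.6,0,0,0,0],[-0.7,3.6,0,0,0,0],[-0.7,3,-1,0,0,0],[-0.1,0.9,-2,0,0,0],[0,0,-2.5,0,0,0],[0,0,-2,0,0,0],[0,0,0,0,0,0],[0,0,0,0,0,0]]]'

```text
t: 16.28
tool_pos: [0.4558, 0.3428, 0.0701]
orientation: [3.131, 0.236, -0.004]
force: [0.5, -0.5, 0.7]
opening: 0.0927
gripper_force: 0.0
```

Request:
arm_command --deltas '[[[-0.1,0.4,-1,0,0,0],[0,0,-1.4,0,0,0],[0,0,-0.8,0,0,0],[0,0,-0.3,0,0,0],[0,0,0,0,0,0],[0,0,0,0,0,0]]]'

```text
t: 16.78
tool_pos: [0.4558, 0.3479, 0.0363]
orientation: [-3.132, -0.237, -0.001]
force: [0.1, -0.4, -0.6]
opening: 0.093
gripper_force: 0.0
```

Request:
arm_command --deltas '[[[0,0,0,0,0,0],[0,0,0,0,0,0],[0,0,0,0,0,0],[0,0,0,0,0,0],[0,0,0,0,0,0],[0,0,0,0,0,0],[0,0,0,0,0,0],[0,0,0,0,0,0]]]' --gripper -1 --squeeze 30

```text
t: 17.45
tool_pos: [0.4556, 0.3478, 0.0359]
orientation: [3.133, 0.237, 0.0]
force: [-0.2, -2.3, 3.3]
opening: 0.0646
gripper_force: 30.0
```

Request:
arm_command --deltas '[[[0,0,0.5,0,0,0],[0,0,1,0,0,0],[0,0,2,0,0,0],[0,0,2.5,0,0,0],[0,0,2.5,0,0,0],[0,0,2.5,0,0,0],[0,0,0,0,0,0],[0,0,0,0,0,0]]]'

```text
t: 18.12
tool_pos: [0.4567, 0.3488, 0.1482]
orientation: [-3.13, -0.237, -0.006]
force: [-0.3, 0.6, -1.7]
opening: 0.0647
gripper_force: 30.0
```

Request:
arm_command --deltas '[[[0,-2,0,0,0,0],[0,-3.8,0,0,0,0],[0,-3.8,0,0,0,0],[0,-3.8,0,0,0,0],[0,-3.8,0,0,0,0],[0,-3.8,0,0,0,0],[0,-3.8,0,0,0,0],[0,-3.8,0,0,0,0],[0,-3.8,0,0,0,0],[0,-3.8,0,0,0,0],[0,-3.8,0,0,0,0],[0,-3.8,0,0,0,0]]]'

```text
t: 19.12
tool_pos: [0.454, -0.0916, 0.1441]
orientation: [-3.132, -0.237, 0.003]
force: [1.5, 0.2, -0.5]
opening: 0.0646
gripper_force: 30.0
```

Request:
arm_command --deltas '[[[-0.2,-3.8,0,0,0,-1],[-0.2,-3.8,0,0,0,-1],[-0.2,-3.8,0,0,0,-1],[-0.2,-3.8,0,0,0,-1],[-0.2,-3.8,0,0,0,-1],[-0.2,-2.5,0,0,0,-1],[-0.2,-1.5,-1.5,0,0,0],[0,0,-1.5,0,0,0],[0,0,-1.5,0,0,0],[0,0,0,0,0,0],[0,0,0,0,0,0]]]'

```text
t: 20.03
tool_pos: [0.4399, -0.3188, 0.0983]
orientation: [-3.137, -0.073, 0.005]
force: [-0.5, -0.2, -0.5]
opening: 0.0647
gripper_force: 30.0
```

Request:
arm_command --deltas '[[[0.3,-0.5,-1.5,0,0,0],[0,0,-2,0,0,0],[0,0,-2,0,0,0],[0,0,-1.4,0,0,0],[0,0,-0.8,0,0,0],[0,0,-0.3,0,0,0],[0,0,0,0,0,0],[0,0,0,0,0,0]]]'

```text
t: 20.7
tool_pos: [0.4451, -0.3256, 0.0218]
orientation: [3.14, 0.073, 0.002]
force: [-0.7, 0.2, -0.9]
opening: 0.0647
gripper_force: 30.0
```

Request:
arm_command --deltas '[[[-0.2,0.1,-0.2,0,0,0],[0,0,-0.2,0,0,0],[0,0,-0.1,0,0,0],[0,0,0,0,0,0]]]'

```text
t: 21.03
tool_pos: [0.4426, -0.3243, 0.0159]
orientation: [3.14, 0.073, 0.001]
force: [-0.3, 0.5, -2.0]
opening: 0.065
gripper_force: 30.0
```

Request:
arm_command --deltas '[[[0,0,0,0,0,0],[0,0,0,0,0,0],[0,0,0,0,0,0],[0,0,0,0,0,0],[0,0,0,0,0,0]]]' --gripper 1

```text
t: 21.45
tool_pos: [0.4425, -0.3242, 0.0157]
orientation: [3.141, 0.073, 0.0]
force: [-0.2, -0.1, 1.6]
opening: 0.0915
gripper_force: 0.0
```

Request:
arm_command --deltas '[[[0,0,1,0,0,0],[0,0,2.5,0,0,0],[0,0,3.5,0,0,0],[0,1.5,3.5,0,0,1],[0,3.8,2,0,0,1],[0,3.8,0,0,0,1],[0,3.8,0,0,0,1],[0,3.8,0,0,0,1],[0,3.8,0,0,0,1],[0,3.8,0,0,0,0],[0,3.8,0,0,0,0],[0,3.8,0,0,0,0]]]'

```text
t: 22.45
tool_pos: [0.4423, -0.0046, 0.1411]
orientation: [3.132, 0.236, 0.002]
force: [1.3, 0.8, 0.1]
opening: 0.093
gripper_force: 0.0
```

Request:
arm_command --deltas '[[[0,3.8,0,0,0,0],[0,3.8,0,0,0,0],[0,3.8,0,0,0,0],[0,3.8,0,0,0,0],[0,3.8,0,0,0,0],[0,3.8,0,0,0,0],[0,3.8,0,0,0,0],[0,3.8,0,0,0,0],[0,3,0,0,0,0],[0,0,0,0,0,0],[0,0,0,0,0,0]]]'

```text
t: 23.37
tool_pos: [0.442, 0.3291, 0.1405]
orientation: [3.132, 0.242, 0.0]
force: [-0.2, 0.2, -0.5]
opening: 0.0931
gripper_force: 0.0
```

```bash
python3 - <<'E'
from meas import *
a=shot('scene','s5.png');b=shot('top','t5.png')
cv2.imwrite('pics/v5.png',np.vstack([np.hstack([cv2.resize(a[135:200,135:220],(400,300),interpolation=3),cv2.resize(b[170:235,308:393],(400,300),interpolation=3)]),np.hstack([cv2.resize(a[176:241,352:437],(400,300),interpolation=3),cv2.resize(b[179:244,78:163],(400,300),interpolation=3)])]))
print(monitor.read_state()['tool_pos'])
P=lambda n,x,y,z:proj(n,[x,y,z])
for n in('scene','top'): print(n,'block centre top expected',P(n,.4195,.3415,.032),'flange on pad',P(n,.4425,-.3243,.026))
E
```

```text
[0.44236985 0.32716791 0.1403095 ]
scene block centre top expected [[392.64003361 205.7476025 ]] flange on pad [[174.44896329 164.42752375]]
top block centre top expected [[120.06396822 210.56690826]] flange on pad [[352.32757277 200.59232188]]
```

View pics/v5.png

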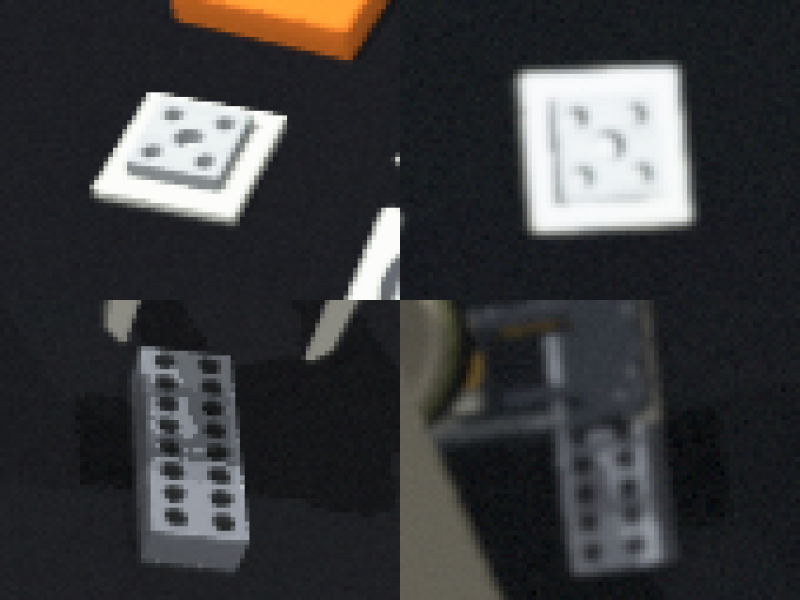

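Flange4 lies flat in the middle of the pad, and the bare block is where I expected it, at (392.6,205.7) px in scene. Next is the block.

Request:
arm_command --deltas '[[[-1.1,0.7,-1.5,0,0,0],[-1.2,0.7,-2.5,0,0,0],[0,0,-2.5,0,0,0],[0,0,-2,0,0,0],[0,0,0,0,0,0],[0,0,0,0,0,0]]]'

```text
t: 23.97
tool_pos: [0.4189, 0.34, 0.0545]
orientation: [3.131, 0.235, -0.004]
force: [0.3, 0.9, 0.5]
opening: 0.0929
gripper_force: 0.0
```

Request:
arm_command --deltas '[[[0,0.1,-1,0,0,0],[0,0,-1.4,0,0,0],[0,0,-0.9,0,0,0],[0,0,-0.4,0,0,0],[0,0,0,0,0,0],[0,0,0,0,0,0]]]'

```text
t: 24.47
tool_pos: [0.4197, 0.3427, 0.0184]
orientation: [-3.133, -0.237, -0.0]
force: [0.0, -0.1, -0.1]
opening: 0.0927
gripper_force: 0.0
```

Request:
arm_command --deltas '[[[0,0,0,0,0,0],[0,0,0,0,0,0],[0,0,0,0,0,0],[0,0,0,0,0,0],[0,0,0,0,0,0],[0,0,0,0,0,0],[0,0,0,0,0,0],[0,0,0,0,0,0],[0,0,0,0,0,0]]]' --gripper -1 --squeeze 50

```text
t: 25.22
tool_pos: [0.4196, 0.3423, 0.0182]
orientation: [3.132, 0.237, 0.0]
force: [-0.6, -5.0, 3.9]
opening: 0.0553
gripper_force: 50.0
```

Request:
arm_command --deltas '[[[0,0,0.4,0,0,0],[0,0,0.6,0,0,0],[0,0,1.2,0,0,0],[0,0,2,0,0,0],[0,0,2,0,0,0],[0,0,1,0,0,0],[0,0,0,0,0,0],[0,0,0,0,0,0]]]'

```text
t: 25.88
tool_pos: [0.4199, 0.3431, 0.0908]
orientation: [-3.132, -0.237, -0.002]
force: [0.2, -0.2, -3.7]
opening: 0.0555
gripper_force: 50.0
```

Request:
arm_command --deltas '[[[0.8,-1.5,0,0,0,0.6],[1.5,-3,0,0,0,1],[1.6,-3,0,0,0,1],[1.6,-3,0,0,0,0],[1.6,-3,0,0,0,0],[1.6,-3,0,0,0,0],[1.6,-3,0,0,0,0],[1.5,-3,0,0,0,0],[1.2,-2,0,0,0,0],[0,-1,0,0,0,0],[0,0,0,0,0,0],[0,0,0,0,0,0]]]'

```text
t: 26.88
tool_pos: [0.5482, 0.0876, 0.0885]
orientation: [-3.126, -0.306, 0.004]
force: [-0.6, 0.3, -4.4]
opening: 0.0553
gripper_force: 50.0
```

```bash
python3 - <<'E'
from meas import *
a=shot('scene','s6.png')
cv2.imwrite('pics/v6.png',cv2.resize(a[150:270,230:390],(800,600),interpolation=cv2.INTER_CUBIC))
E
```

```text
(no output)
```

View pics/v6.png

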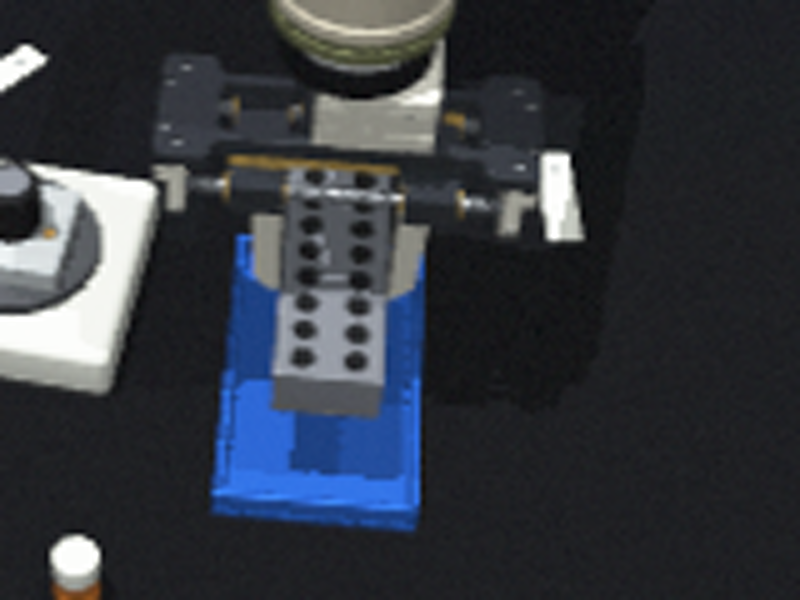

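The block is held level and lined up over the tray, so I'll lower it: x +0.2 cm, z down 6.6 cm to about 0.0225.

Request:
arm_command --deltas '[[[0.2,0,-1,0,0,0],[0,0,-1.5,0,0,0],[0,0,-1.5,0,0,0],[0,0,-1.2,0,0,0],[0,0,-0.6,0,0,0],[0,0,-0.3,0,0,0],[0,0,-0.2,0,0,0],[0,0,0,0,0,0],[0,0,0,0,0,0]]]'

```text
t: 27.68
tool_pos: [0.552, 0.0878, 0.0277]
orientation: [3.126, 0.308, 0.002]
force: [-0.7, 0.7, -4.0]
opening: 0.0557
gripper_force: 50.0
```

Request:
arm_command --deltas '[[[0,0,-0.2,0,0,0],[0,0,-0.2,0,0,0],[0,0,-0.1,0,0,0],[0,0,0,0,0,0],[0,0,0,0,0,0]]]'

```text
t: 28.1
tool_pos: [0.5516, 0.0876, 0.0222]
orientation: [3.126, 0.308, 0.001]
force: [0.2, -0.4, -3.8]
opening: 0.0554
gripper_force: 50.0
```

Request:
arm_command --deltas '[[[0,0,0,0,0,0],[0,0,0,0,0,0],[0,0,0,0,0,0],[0,0,0,0,0,0],[0,0,0,0,0,0]]]' --gripper 1

```text
t: 28.52
tool_pos: [0.5517, 0.0877, 0.0223]
orientation: [3.126, 0.308, 0.001]
force: [-0.5, 0.3, 0.1]
opening: 0.0842
gripper_force: 0.0
```

Request:
arm_command --deltas '[[[0,0,1,0,0,0],[0,0,2,0,0,0],[0,0,3,0,0,0],[0,0,4,0,0,0],[-1,3,4,0,0,0],[-1,3.5,0,0,0,0],[-1,3.5,0,0,0,0],[-1,3.5,0,0,0,0],[-1,3.5,0,0,0,0],[-1,3.5,0,0,0,0],[-1,3.5,0,0,0,0],[-1,3,0,0,0,0]]]'

```text
t: 29.52
tool_pos: [0.4724, 0.3545, 0.1558]
orientation: [-3.126, -0.309, -0.001]
force: [0.2, -0.4, -0.7]
opening: 0.093
gripper_force: 0.0
```

Request:
arm_command --deltas '[[[0,0,0,0,0,0],[0,0,0,0,0,0],[0,0,0,0,0,0]]]'

```text
t: 29.77
tool_pos: [0.4734, 0.3518, 0.1552]
orientation: [3.126, 0.309, 0.001]
force: [-0.6, -0.4, -0.3]
opening: 0.0933
gripper_force: 0.0
```

```bash
python3 - <<'E'
from meas import *
a=shot('scene','s7.png');b=shot('top','t7.png')
cv2.imwrite('pics/v7.png',np.hstack([cv2.resize(a[120:280,120:390],(400,237),interpolation=3),cv2.resize(b[90:250,140:410],(400,237),interpolation=3)]))
E
```

```text
(no output)
```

View pics/v7.png

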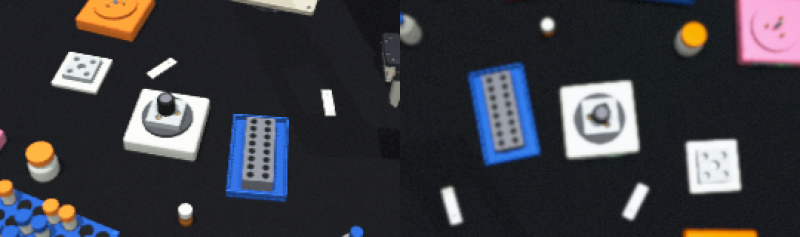

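The block lies in the middle of the tray, the cap and flange3 are on the mixer, and flange4 is on the pad. The bottle, jar and vial are still standing, and the arm is clear.

```bash
python3 -c "
from plant import ticket
print(ticket.close_job())"
```

```text
the job is handed in; nothing more can be done
None
```

I handed the job in at about 30 s: flange3 and the cap are on the mixer, flange4 is on the pad, the block is in the tray, and the bystanders are untouched; the camera checks showed everything in place, but no verdict came back.

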